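# Bring the pepper mill round on the condiment carousel

## Robot

A 7-joint arm with a two-finger parallel gripper is mounted at the origin on a cart in front of the work surface, level with it; the furniture and walls round the work are solid. World frame = base frame: x ahead of the robot, y to its left, z up, the work surface at z = 0. Lengths are in m, angles in rad, forces in N, time in s.
With the tool pointing down it reaches from about 0.4 to 0.85 m from the base axis. Payload 4.5 kg.
Tool frame: the origin (TCP) lies midway between the tips of the shut fingers; the grasp point (between the pads) lies 19 mm behind it; z points along the fingers, y is the line along which they close (so a half turn about z gives the same grasp; the last joint's range is limited). The gripper opens to 85 mm and grips with 20 to 120 N. Pads are 22 mm wide; open, the fingers measure 114 mm over their backs; the gripper's body (76 mm by 85 mm) begins 54 mm behind the grasp point. The pads swing forward as they close: fully open they stand 13 mm farther back than shut.
Start: joints at [-1.147, 0.689, -0.195, 1.565, 0.157, 0.902, -0.215], TCP at [0.237, 0.578, 0.231] pointing down, gripper open.
Joint ranges: [-3.01, 3.01], [-0.46, 2.08], [-1.47, 1.51], [0.13, 2.56], [-1, 4.14], [0.04, 2.09], [-2.66, 2.66]. Speed limits (rad/s): [2.57, 2.57, 3.14, 3.14, 3.14, 3.14, 3.14].

## Interface

Orientations are given as a 3x3 rotation matrix whose columns are the frame's x, y, z axes.
In Python, from plant import get_state, optics, order gives the robot as it stands. The module is installed in compiled form; this text tells all that it offers.
- The arm moves only by the shell command python3 -m creep 'ROWS' [OPENING]. ROWS is a JSON object whose one key "steps" holds one flat list of numbers, 4 for each row, row after row: the shift along the tool's x, y, z in units of 25 mm (1.0 is 25 mm), then the turn about the tool's z in units of 6 degrees (1.0 is 6 degrees). A call has 1 to 12 rows; each row shifts and turns the commanded pose from where the row before left it, along the tool's axes as they then stand; what a row does not reach is not made up. A row lasts 1/12 s, in which the tool goes at most 41.7 mm and 7.16 degrees, less where a joint would pass 70% of its speed; a pose out of reach is approached as far as the arm can. A call is refused whole if a number of a shift passes 1 or a number of a turn 1, either way. A call with a gripper value outside its range is refused whole. OPENING is the opening, from 0 (shut) to 1 (fully open), set as the call begins (- or left out, the last holds). The fingers move at their own pace and stop on an object; the grip force is fixed at half the most. Time passes only in rows, so rows that do not move let the fingers close. It gives the time, the measured TCP pose, the force, the opening and the grip force at its end, in the units of the state.
- get_state(): the state, without advancing time (a new reading comes with each control period).
- optics.capture(name): name is "side" or "top" or "wrist"; returns a dict with "image" (420x560x3 uint8, blue, green, red), "depth" (420x560 float32, m along the optical axis (not along the pixel's ray), 0 where there is no reading), "vertical_fov" (degrees; the focal length in pixels is half the picture's height over the tangent of half this angle, whatever the lens; pixels are square), "cx", "cy" (the principal point, pixels), "position" and "attitude" of the camera in the world. Camera axes: x right, y up, looking along -z (the intrinsics and any distortion apply to the point x, -y, -z); pixel columns grow to the right and rows downward; lengths in m; the calibration is good to about 2 mm. The wrist camera is an equidistant fisheye: a pixel r from the principal point sees the ray r / f radians off the axis. A picture is of the moment at which its call begins.
- order.finish_job(): hands the job in; it is judged then, once.
The state is a dict: "t": time; "joint_positions": joint angles; "qd": joint speeds; "effort": joint torques, N m; "eef_pos": TCP position; "eef_rot": TCP orientation; "force": force on the tool from outside, world axes, zero at the start; "torque": the same for the moment, N m; "gripper_width": opening from 0.0 (shut) to 1.0 (fully open); "finger_force": force on a finger pad.
Only numpy, scipy, OpenCV 4.12 (cv2) and the standard library are available. Lean on these libraries where they do the work, as an engineer would, in place of code of your own. Each camera call takes 0.05 s, during which the arm holds its last target. There are 200 camera calls.

## Task

Turn the condiment carousel until the tall wooden pepper mill stands right behind the upright pin on the carousel's foot. Turn it slowly and gently, by pushing with a fingertip on the spokes that stick out past the tray; do not touch the tray or any of the four containers on it, and leave the mug, lemon and garlic on the worktop as they are.

Things in the scene. Friction and masses are not known exactly. Their poses are not given: they have to be found in the camera images.
- foot: Fixed dark steel foot of the carousel, a low disc (188 mm across, 12 mm high) with a tongue that reaches out along its own -x (roughly towards the robot). Origin on the worktop, on the carousel's turning axis (vertical); z up. It cannot move. Wall cabinets hang over the rear of the worktop: front at x = 0.65, underside 0.6 m up.
- pin (a point): Top of the upright steel pin with a ball head at the end of the foot's tongue: the mark for the front. 138 mm from the axis along the foot's -x, top 45 mm above the worktop, ball 18 mm across; tray and spokes pass without touching it (spokes above it).
- carousel (a joint): Turning angle (rad) of hub, tray and spokes about the foot's vertical axis; grows counter-clockwise seen from above; free for a full turn and more either way. At value q the spokes point along q, q+90, q+180 and q+270 degrees from the foot's +x. Dry friction (0.22 N m, 1.3 N at 165 mm out) stops it almost at once when let go. Starts near 0.
- spokes: Cross of four level steel rods 10 mm thick, 75 mm above the worktop, from the hub (30 mm across, 107 mm high) to 196 mm from the axis, each ending in a wooden ball 20 mm across. From 110 to 186 mm out they are clear of the tray, with only the foot's tongue and pin below: push here, sideways. Origin as the foot's; its x axis lies along a spoke and turns with it.
- tray: Round wooden tray 220 mm across, underside 14 mm and top 30 mm above the worktop, turning with the spokes. Origin on the axis at worktop height. Not to be touched.
- mill: The pepper mill: turned dark wooden, waisted, 58 mm across, 170 mm tall, by far the tallest of the four containers. Loose on the tray in one of its four quarters between the spokes, about 68 mm from the axis; it rides along as the tray turns. Origin at the centre of its underside.
- shaker: Plain steel shaker, 61 mm across, 86 mm tall, loose on the tray in another quarter. Origin at the centre of its underside.
- spice_jar: Slim spice jar with a black cap, 41 mm across, 105 mm tall, loose on the tray in another quarter. Origin at the centre of its underside.
- lidded_jar: Squat glass jar with a screw lid, 58x62 mm, 86 mm tall, loose on the tray in another quarter. Origin at the centre of its underside.
- mug: Small white mug, 63x86x51 mm, loose on the worktop to the left of the carousel; a bystander. Origin under its centre.
- lemon: Lemon 83x58x58 mm on the worktop to the right of the carousel; a bystander. Origin under its centre.
- garlic: Garlic bulb about 50 mm, on the worktop near its front edge, to the left of the carousel; a bystander. Origin under its centre.
There are look-alikes about, which are no part of the job. What is shaped like the lidded_jar but purple or red is not meant.

How it is judged:
At the end, for the whole second after the job is handed in: The mill's middle is at least 40 mm from the axis on the pin's side and within 15 mm of the line from axis to pin; the carousel is at rest; all four containers stand upright on the tray; mug, lemon and garlic are within 15 mm of where they were (y of mill in the frame of foot between -0.015 and 0.015 m and x of mill in the frame of foot below -0.04 m and velocity of joint carousel between -0.05 and 0.05 rad/s and horizontal distance between each of mill, shaker, spice_jar, lidded_jar and foot below 0.105 m and angle between each of mill, shaker, spice_jar, lidded_jar's own z axis and vertical below 0.15 rad and height (world z) of mill between 0.02 and 0.045 m and height (world z) of shaker between 0.02 and 0.045 m and height (world z) of spice_jar between 0.02 and 0.045 m and height (world z) of lidded_jar between 0.02 and 0.045 m and distance of each of mug, lemon, garlic from where it was at the start of the episode below 0.015 m); the robot touches nothing.
It fails at once if the robot touches the tray or a container on it (contact force between any of the fingers, the arm and mill above 0.5 N or contact force between any of the fingers, the arm and shaker above 0.5 N or contact force between any of the fingers, the arm and spice_jar above 0.5 N or contact force between any of the fingers, the arm and lidded_jar above 0.5 N or contact force between any of the fingers, the arm and tray above 0.5 N).
It fails at once if the carousel is spun faster than 3 rad/s (velocity of joint carousel above 3 rad/s or velocity of joint carousel below -3 rad/s).
It fails at once if a spoke is pinched or forced with more than 25 N (contact force between the fingers and spokes above 25 N).
It fails at once if a container on the tray is lifted or tipped over (height (world z) of any of mill, shaker, spice_jar, lidded_jar above 0.05 m or angle between any of mill, shaker, spice_jar, lidded_jar's own z axis and vertical above 0.4 rad).
It fails at once if the mug, lemon or garlic is moved more than 15 mm (distance of any of mug, lemon, garlic from where it was at the start of the episode above 0.015 m).
It also fails if it takes over 64 s, if anything falls off the work surface, if the arm or the gripper's body presses on something with over 40 N, if the wrist force passes 120 N, or if a joint passes its speed limit or range.

## Working session

There is one attempt and no reset: what is moved stays moved. The work goes in short steps, Python scripts to look and compute and a shell command to move; the robot and the scene stay as the last step left them, time stands still between calls to the robot, and variables do not carry over. Pictures are saved under pics/ and viewed, at most 10 in all, crops included, and the job is handed in when it is done.

```bash
mkdir -p pics; cat > h.py <<'E'
import numpy as np,cv2
from plant import get_state,optics,order
def cap(n,name=None):
    c=optics.capture(n)
    if name: cv2.imwrite('pics/'+name,c['image'])
    return c
def pts(c):
    d=c['depth'];h,w=d.shape;f=h/2/np.tan(np.radians(c['vertical_fov'])/2)
    u,v=np.meshgrid(np.arange(w),np.arange(h))
    p=np.stack([(u-c['cx'])/f*d,-(v-c['cy'])/f*d,-d],-1)
    return p@np.array(c['attitude']).T+np.array(c['position'])
E
python3 - <<'E'
from h import *
a=cap('top','t1.png');b=cap('side','s1.png')
np.savez('t1.npz',p=pts(a));np.savez('s1.npz',p=pts(b))
print({k:v for k,v in a.items() if k not in('image','depth')});print(b['position'],b['attitude'])
s=get_state();print(s['t'],s['eef_pos'],s['eef_rot'],s['force'])
E
```

```text
{'vertical_fov': 55.17913965780725, 'cx': 276.85934847901586, 'cy': 212.9244749581912, 'position': array([0.34290268, 0.04643578, 1.07139951]), 'attitude': array([[ 0.01411229,  0.98365812, -0.17949248],
       [-0.99988211,  0.01279657, -0.00848604],
       [-0.00605048,  0.17959108,  0.98372274]])}
[ 0.05115249 -0.81325158  0.54039975] [[ 0.88480577  0.18620665 -0.42713679]
 [-0.46560744  0.38897254 -0.79492772]
 [ 0.01812366  0.9022347   0.43086435]]
0.1 [0.23729575 0.57754219 0.23055262] [[-9.25044143e-01  3.79859259e-01 -5.26737904e-04]
 [ 3.79859600e-01  9.25042699e-01 -1.64012689e-03]
 [-1.35762335e-04 -1.71727623e-03 -9.99998516e-01]] [-0.66047199 -0.33420343  0.16273989]
```

View pics/t1.png

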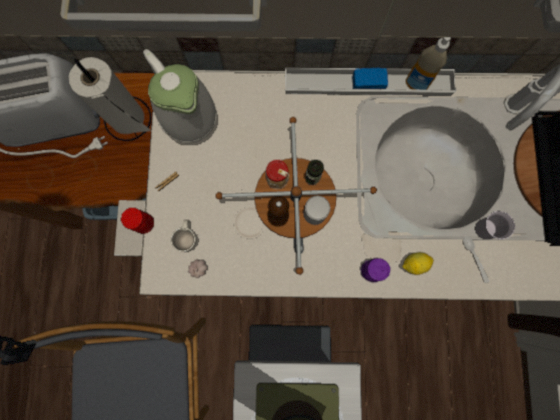

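View pics/s1.png

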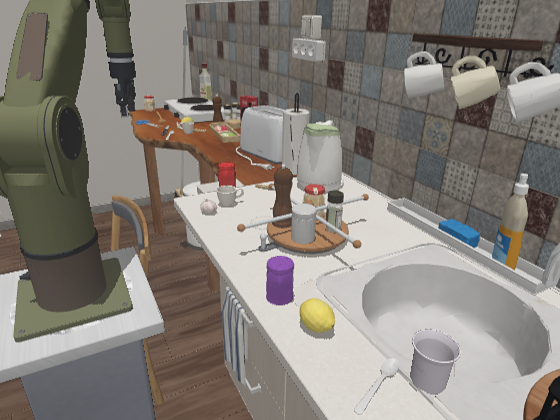

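The top view shows the carousel hub at about (297,192) and spoke balls at (293,120), (374,190), (299,270) and (219,196). The tall brown mill is at (278,208), in the front-left quarter. The side view shows the mill at (283,195) and the pin at (264,240). The red jar (136,221) and purple jar (376,270) are look-alikes away from the tray, and the red-lidded jar on the tray (277,172) is a container. I'll measure next.

```bash
python3 - <<'E'
from h import *
p=np.load('t1.npz')['p'];q=np.load('s1.npz')['p']
for n,(u,v) in dict(b1=(293,120),b2=(374,190),b3=(299,270),b4=(219,196),mill=(278,208),hub=(297,192),lemon=(418,263),purple=(376,270),garlic=(198,268),mug=(185,239)).items(): print(n,p[v,u].round(3))
b=np.array([p[v,u] for u,v in[(293,120),(374,190),(299,270),(219,196)]])
print('mean',b.mean(0))
t=cv2.imread('pics/t1.png');s=cv2.imread('pics/s1.png')
A=cv2.resize(t[110:285,205:385],None,fx=3,fy=3,interpolation=2);B=cv2.resize(s[160:260,225:375],None,fx=5,fy=5,interpolation=2)
cv2.imwrite('pics/c1.png',A);cv2.imwrite('pics/c2.png',B)
# mill top points: tall region from both
for P in(p,q):
    m=(P[...,2]>.15)&(P[...,2]<.215)&(np.hypot(P[...,0]-b.mean(0)[0],P[...,1]-b.mean(0)[1])<.13)
    print(m.sum(),P[m].min(0),P[m].max(0),P[m].mean(0))
E
```

```text
b1 [0.771 0.016 0.082]
b2 [ 0.585 -0.189  0.083]
b3 [ 0.383 -0.001  0.082]
b4 [0.564 0.201 0.086]
mill [0.516 0.052 0.185]
hub [0.573 0.006 0.101]
lemon [ 0.405 -0.3    0.058]
purple [ 0.385 -0.188  0.086]
garlic [0.386 0.255 0.037]
mug [0.463 0.299 0.009]
mean [0.57561559 0.00676546 0.08351635]
374 [0.5007258  0.02894047 0.15058554] [0.54922231 0.0770627  0.20234719] [0.52210882 0.0521154  0.1814581 ]
311 [0.49907736 0.02457867 0.15015499] [0.54488622 0.06461517 0.20045033] [0.51706691 0.03809641 0.17245918]
```

View pics/c1.png

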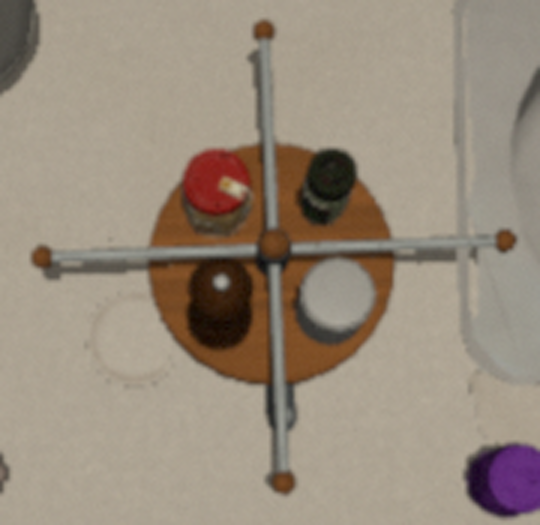

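View pics/c2.png

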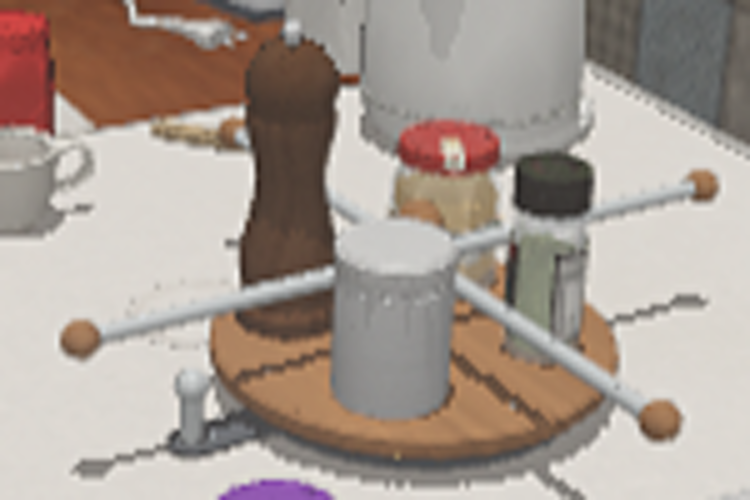

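The crops confirm the mill: tall, dark brown and waisted, at c1 (220,300), with its knob at (220,282). The pin ball is at c2 (190,382), which is side-image pixel (263,236.4).

```bash
python3 - <<'E'
from h import *
q=np.load('s1.npz')['p'];p=np.load('t1.npz')['p']
print([q[v,u].round(3) for u,v in[(263,236),(263,237),(262,236),(263,240),(263,245)]])
c=cap('side');f=210/np.tan(np.radians(c['vertical_fov'])/2)
def ray(c,u,v,z):
    d=np.array(c['attitude'])@np.array([(u-c['cx'])/f,-(v-c['cy'])/f,-1]);o=np.array(c['position']);return o+d*(z-o[2])/d[2]
pin=ray(c,263-.5,236.4-.5,.036);print('pin',pin)
print('side knob',ray(c,225+292/5-.5,160+32/5-.5,.195))
t=cap('top');f=210/np.tan(np.radians(t['vertical_fov'])/2)
B=[ray(t,205+a/3-.5,110+b/3-.5,.08) for a,b in[(264,30),(506,240),(283,481),(41,257)]]
print('balls',np.round(B,3));ax=np.array([(B[0]+B[2])/2,(B[1]+B[3])/2]);print('axis',ax)
k=ray(t,205+220/3-.5,110+282/3-.5,.2);print('knob',k)
a=ax.mean(0)
an=lambda x:np.degrees(np.arctan2(x[1]-a[1],x[0]-a[0]))
print('angles pin',an(pin),'knob',an(k),[an(b) for b in B], np.hypot(*(pin-a)[:2]))
# mill lower body in both clouds: circle fit slices
for P in(p,q):
  for z0,z1 in((.035,.07),(.15,.19)):
    m=(P[...,2]>z0)&(P[...,2]<z1)&(np.hypot(P[...,0]-.52,P[...,1]-.05)<.04)
    if m.sum()<10: continue
    x=P[m][:,:2];from scipy.optimize import least_squares
    r=least_squares(lambda s:np.hypot(x[:,0]-s[0],x[:,1]-s[1])-s[2],[.52,.05,.027],loss='soft_l1',f_scale=.002);print(m.sum(),z0,r.x)
E
```

```text
[array([ 0.439, -0.008,  0.042]), array([ 0.438, -0.009,  0.04 ]), array([ 0.437, -0.006,  0.042]), array([ 0.051, -0.813,  0.54 ]), array([ 0.439, -0.008,  0.016])]
pin [0.44230312 0.00236942 0.036     ]
side knob [0.52290999 0.05095067 0.195     ]
balls [[ 0.773  0.018  0.08 ]
 [ 0.587 -0.188  0.08 ]
 [ 0.383 -0.001  0.08 ]
 [ 0.568  0.204  0.08 ]]
axis [[0.57804746 0.00842264 0.08      ]
 [0.57738252 0.00812265 0.08      ]]
knob [0.52313391 0.05209622 0.2       ]
angles pin -177.5037929924569 knob 141.238746679859 [np.float64(2.72000152547172), np.float64(-87.2238416314218), np.float64(-177.35885918559313), np.float64(92.97442038145502)] 0.1355404842258399
72 0.035 [0.52690878 0.05362402 0.02725536]
350 0.15 [0.52398342 0.05200388 0.0178851 ]
154 0.035 [0.52457699 0.05148446 0.0258581 ]
292 0.15 [0.52188818 0.04690049 0.01842367]
```

The axis is at (0.578, 0.008), the pin at about -177.5° and the mill at about 141°, so I need roughly +42° counter-clockwise. I'll push the left spoke (93°) towards the robot from its far side, at r of about 0.155.

```bash
python3 -m creep '{"steps":[0,0,0,-0.85, 0,0,0,-0.85, 0,0,0,-0.85, 0,0,0,-0.85, 0,0,0,-0.85, 0,0,0,0, 0,0,0,0]}' 0
cat > go.py <<'E'
import sys
from h import *
s=get_state();R=np.array(s['eef_rot']);d=np.array(eval(sys.argv[1]))-s['eef_pos']
print(s['t'],'pos',np.round(s['eef_pos'],4),'yaw x',np.degrees(np.arctan2(R[1,0],R[0,0])).round(2),'units',(R.T@d/.025).round(2),'F',np.round(s['force'],2),s['gripper_width'])
E
python3 go.py '[0.612,0.164,0.231]'
python3 - <<'E'
from h import *
p=np.load('t1.npz')['p'].reshape(-1,3)
m=(p[:,2]>.1)&(abs(p[:,0]-.7)<.15)&(abs(p[:,1]-.3)<.12);print(p[m].min(0),p[m].max(0),np.hypot(p[m][:,0]-.612,p[m][:,1]-.164).min())
E
```

```text
t: 0.78
eef_pos: [0.2376, 0.5779, 0.2311]
eef_rot: [[-0.999, -0.053, -0.0], [-0.053, 0.999, -0.0], [0.0, -0.0, -1.0]]
force: [0.1, 0.1, -0.8]
gripper_width: 0.009
finger_force: 0.0
0.7833 pos [0.2376 0.5779 0.2311] yaw x -176.98 units [-14.09 -17.32   0.  ] F [ 0.14  0.14 -0.82] 0.008506511259115099
[0.60931565 0.18004489 0.1000085 ] [0.8497497  0.40005638 0.70389085] 0.016065723853773306
```

```bash
python3 - <<'E'
from h import *
p=np.load('t1.npz')['p'].reshape(-1,3)
d=np.hypot(p[:,0]-.612,p[:,1]-.164)
for a,b in((.05,.1),(.1,.15),(.15,.25),(.25,.4),(.4,.8)):
    m=(p[:,2]>a)&(p[:,2]<b)&(d<.2);i=np.argsort(d[m])[:1];print(a,m.sum(),p[m][i],d[m][i])
    m=m&(p[:,1]>.17)&(p[:,0]>.6);i=np.argsort(d[m])[:1];print('   kettle side',p[m][i],d[m][i])
E
python3 -m creep '{"steps":[-0.5,-0.6,0,0, -0.78,-0.96,0,0, -0.78,-0.96,0,0, -0.78,-0.96,0,0, -0.78,-0.96,0,0, -0.78,-0.96,0,0, -0.78,-0.96,0,0, -0.78,-0.96,0,0, -0.5,-0.6,0,0, 0,0,0,0]}'
python3 go.py '[0.612,0.164,0.231]'
```

```text
0.05 1497 [[0.57431469 0.16201275 0.07736386]] [0.03773767]
   kettle side [[0.74075655 0.25847124 0.06705597]] [0.15969679]
0.1 1165 [[0.62362728 0.08562826 0.10991233]] [0.07922956]
   kettle side [[0.74542989 0.25568799 0.109205  ]] [0.16189571]
0.15 1303 [[0.54184793 0.07043269 0.17067849]] [0.11694509]
   kettle side [[0.73552814 0.25070198 0.21323116]] [0.15091863]
0.25 0 [] []
   kettle side [] []
0.4 12424 [[0.61200318 0.16396922 0.69931544]] [3.09434098e-05]
   kettle side [[0.61119929 0.1700347  0.69228345]] [0.00608758]
t: 1.62
eef_pos: [0.4143, 0.3839, 0.231]
eef_rot: [[-0.999, -0.044, 0.003], [-0.044, 0.999, -0.004], [-0.002, -0.004, -1.0]]
force: [0.6, -1.2, 0.3]
gripper_width: -0.001
finger_force: 0.0
1.6167 pos [0.4143 0.3839 0.231 ] yaw x -177.48 units [-7.51 -9.14  0.06] F [ 0.64 -1.24  0.34] -0.0009279305894870014
```

```bash
python3 -m creep '{"steps":[-0.5,-0.6,0,0, -0.78,-0.96,0,0, -0.78,-0.96,0,0, -0.78,-0.96,0,0, -0.78,-0.96,0,0, -0.78,-0.96,0,0, -0.78,-0.96,0,0, -0.78,-0.95,0,0, -0.78,-0.95,0,0, -0.78,-0.9,0,0, 0,0,0,0, 0,0,0,0]}'
python3 go.py '[0.612,0.164,0.060]'
```

```text
t: 2.62
eef_pos: [0.611, 0.1695, 0.2308]
eef_rot: [[-0.999, -0.05, 0.0], [-0.05, 0.999, -0.001], [-0.0, -0.001, -1.0]]
force: [-0.8, 0.9, -0.6]
gripper_width: -0.003
finger_force: 0.0
2.6167 pos [0.611  0.1695 0.2308] yaw x -177.15 units [-0.03 -0.22  6.83] F [-0.85  0.89 -0.56] -0.0026490060981066393
```

```bash
python3 -m creep '{"steps":[0,-0.2,0.6,0, 0,0,0.8,0, 0,0,0.8,0, 0,0,0.8,0, 0,0,0.8,0, 0,0,0.8,0, 0,0,0.7,0, 0,0,0.6,0, 0,0,0.5,0, 0,0,0.4,0, 0,0,0,0, 0,0,0,0]}'
python3 go.py '[0.590,0.164,0.060]'; python3 -c "
from h import *
cap('side','s2.png')"
```

```text
t: 3.62
eef_pos: [0.61, 0.1669, 0.0612]
eef_rot: [[-0.998, -0.056, -0.0], [-0.056, 0.998, 0.0], [0.0, 0.0, -1.0]]
force: [0.4, -0.3, 0.2]
gripper_width: 0.004
finger_force: 0.0
3.6167 pos [0.61   0.1669 0.0612] yaw x -176.8 units [ 0.8  -0.07  0.05] F [ 0.4  -0.31  0.18] 0.0035204345173738484
```

View pics/s2.png

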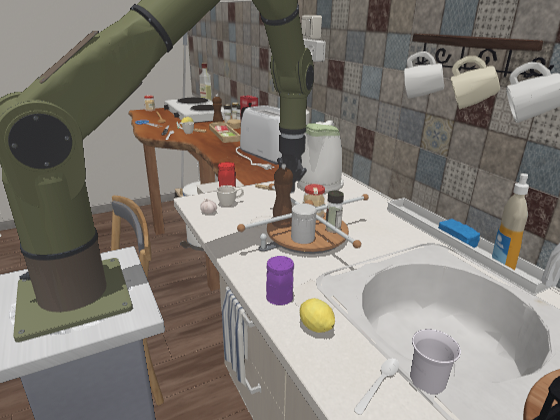

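The gripper is behind the mill at (292,155), down past the left spoke, and nothing in the scene has moved. I'll approach to contact, then push along an arc.

```bash
python3 -m creep '{"steps":[0.15,0,0,0, 0.15,0,0,0, 0.15,0,0,0, 0.15,0,0,0, 0.12,0,0,0, 0.12,0,0,0, 0.12,0,0,0, 0,0,0,0, 0,0,0,0]}'
python3 go.py '[0.590,0.164,0.060]'
python3 -m creep '{"steps":[0.22,0,0,-0.33, 0.22,0,0,-0.33, 0.22,0,0,-0.33, 0.22,0,0,-0.33, 0.22,0,0,-0.33, 0.22,0,0,-0.33, 0.22,0,0,-0.33, 0.22,0,0,-0.33, 0.22,0,0,-0.33, 0.22,0,0,-0.33, 0,0,0,0, 0,0,0,0]}'
cat > look.py <<'E'
import sys
from h import *
from scipy.optimize import least_squares
a=np.array([.5777,.0083])
for n in('top','side'):
    c=cap(n,sys.argv[1]+n+'.png');P=pts(c).reshape(-1,3)
    d=np.hypot(*(P[:,:2]-a).T);im=c['image'].reshape(-1,3).astype(int)
    br=(im[:,2]>im[:,0]*1.3)&(im.max(1)<150)
    m=(P[:,2]>.125)&(P[:,2]<.195)&(d<.105)&br
    x=P[m][:,:2]
    if len(x)<20: print(n,'few');continue
    r=least_squares(lambda s:np.hypot(x[:,0]-s[0],x[:,1]-s[1])-.02,x.mean(0),loss='soft_l1',f_scale=.002).x
    v=r-a;print(n,len(x),r,'ang',np.degrees(np.arctan2(v[1],v[0]))%360,'r',np.hypot(*v))
E
python3 go.py '[0.590,0.164,0.060]'; python3 look.py m1
```

```text
t: 4.42
eef_pos: [0.5863, 0.1648, 0.0613]
eef_rot: [[-0.998, -0.055, -0.0], [-0.055, 0.998, 0.0], [0.0, 0.0, -1.0]]
force: [0.5, 0.4, 0.5]
gripper_width: -0.003
finger_force: 0.0
4.4167 pos [0.5863 0.1648 0.0613] yaw x -176.83 units [-0.15 -0.04  0.05] F [0.53 0.42 0.53] -0.0027899029577912685
t: 5.42
eef_pos: [0.5319, 0.1522, 0.0611]
eef_rot: [[-0.921, -0.39, -0.002], [-0.39, 0.921, -0.002], [0.002, -0.001, -1.0]]
force: [-0.6, -0.7, -0.3]
gripper_width: 0.001
finger_force: 0.0
5.4167 pos [0.5319 0.1522 0.0611] yaw x -157.04 units [-2.32 -0.47  0.04] F [-0.57 -0.73 -0.28] 0.0009181958636738626
top few
side 431 [0.51064978 0.02693279] ang 164.46976095089116 r 0.0695910415155501
```

```bash
python3 -m creep '{"steps":[0.21,0,0,-0.33, 0.21,0,0,-0.33, 0.21,0,0,-0.33, 0.21,0,0,-0.33, 0.21,0,0,-0.33, 0.21,0,0,-0.33, 0.21,0,0,-0.33, 0.21,0,0,-0.33, 0.21,0,0,-0.33, 0.21,0,0,-0.33, 0,0,0,0, 0,0,0,0]}'
python3 go.py '[0.590,0.164,0.060]'; python3 look.py m2
```

```text
t: 6.52
eef_pos: [0.4879, 0.1245, 0.0612]
eef_rot: [[-0.735, -0.679, -0.001], [-0.679, 0.735, -0.002], [0.002, -0.001, -1.0]]
force: [0.3, -0.9, 0.0]
gripper_width: 0.004
finger_force: 0.0
6.5167 pos [0.4879 0.1245 0.0612] yaw x -137.27 units [-4.07 -1.61  0.04] F [ 0.29 -0.88  0.02] 0.003551605544517704
top few
side 465 [0.50739461 0.00285607] ang 184.4277275628076 r 0.07051584691943605
```

View pics/m2top.png

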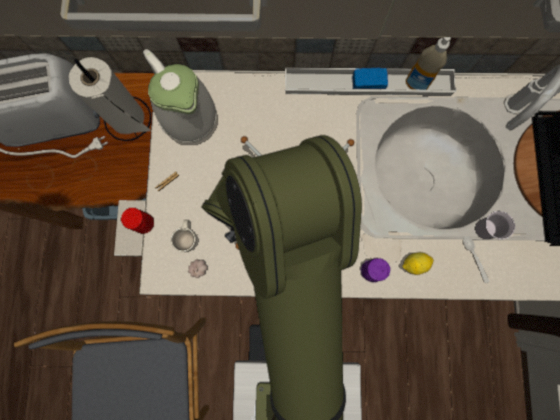

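The arm hides the tray in the top view, but balls show at (244,139) and (351,142), so the cross stands at about 45°. The side view puts the mill at about 184°, near the pin line. I'll back off, rise and move aside to verify.

```bash
python3 -m creep '{"steps":[-0.2,0,0,0, -0.4,0,0,0, -0.4,0,0,0, 0,0,-0.5,0, 0,0,-0.8,0, 0,0,-1,0, 0,0,-1,0, 0,0,-1,0, 0,0,-1,0, 0,0,-1,0, 0,0,-0.7,0, 0,0,0,0]}'
python3 go.py '[0.3,0.45,0.24]'
```

```text
t: 7.62
eef_pos: [0.509, 0.1442, 0.24]
eef_rot: [[-0.734, -0.679, 0.007], [-0.679, 0.734, 0.003], [-0.007, -0.002, -1.0]]
force: [0.2, 0.8, 0.1]
gripper_width: -0.0
finger_force: 0.0
7.6167 pos [0.509  0.1442 0.24  ] yaw x -137.26 units [-2.16 14.66 -0.02] F [0.24 0.81 0.13] -2.8707988833224647e-05
```

```bash
python3 -m creep '{"steps":[0,0.5,0,0, -0.15,1,0,0, -0.2,1,0,0, -0.2,1,0,0, -0.2,1,0,0, -0.2,1,0,0, -0.2,1,0,0, -0.2,1,0,0, -0.2,1,0,0, -0.2,1,0,0, -0.2,1,0,0, -0.2,1,0,0]}'; python3 -m creep '{"steps":[0,1,0,0, 0,1,0,0, 0,1,0,0, 0,0.5,0,0, 0,0,0,0, 0,0,0,0]}'
python3 go.py '[0.3,0.45,0.24]'; python3 look.py m3; python3 -c "
import cv2
t=cv2.imread('pics/m3top.png');cv2.imwrite('pics/c3.png',cv2.resize(t[110:285,170:385],None,fx=3,fy=3,interpolation=2))"
```

```text
t: 8.62
eef_pos: [0.3487, 0.3909, 0.2349]
eef_rot: [[-0.733, -0.68, -0.002], [-0.68, 0.733, -0.002], [0.003, -0.0, -1.0]]
force: [0.5, 0.4, -0.5]
gripper_width: 0.003
finger_force: 0.0
t: 9.12
eef_pos: [0.2912, 0.4539, 0.2355]
eef_rot: [[-0.733, -0.68, -0.0], [-0.68, 0.733, -0.002], [0.002, -0.001, -1.0]]
force: [1.7, -0.1, -0.9]
gripper_width: -0.001
finger_force: 0.0
9.1167 pos [0.2912 0.4539 0.2355] yaw x -137.15 units [-0.15 -0.35 -0.18] F [ 1.73 -0.14 -0.9 ] -0.0008694591021516133
top 528 [0.52748005 0.00668901] ang 181.83734681772546 r 0.05024578753294321
side 460 [0.50764436 0.00267718] ang 184.58884940712684 r 0.07028092564926275
```

View pics/c3.png

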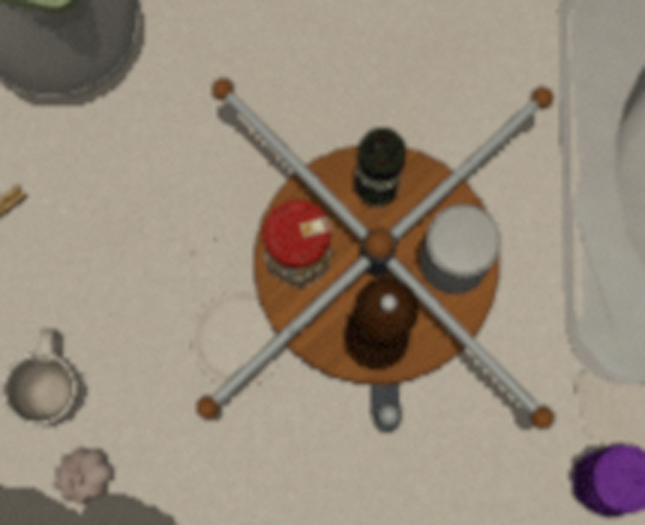

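The crop shows the mill knob at (388,301), directly behind the pin head at (387,413). All four containers are upright, and the mug and garlic are in place. One numeric check before handing in.

```bash
python3 - <<'E'
from h import *
t=cap('top');f=210/np.tan(np.radians(t['vertical_fov'])/2)
def ray(u,v,z):
    d=np.array(t['attitude'])@np.array([(u-t['cx'])/f,-(v-t['cy'])/f,-1]);o=np.array(t['position']);return (o+d*(z-o[2])/d[2])[:2]
g=lambda a,b,z:ray(170+a/3-.5,110+b/3-.5,z)
pin=g(387,412,.04);k=g(388,301,.2)
B=[g(a,b,.075) for a,b in[(223,88),(541,97),(541,417),(208,407)]];ax=np.mean(B,0)
e=(pin-ax)/np.hypot(*(pin-ax));v=k-ax
print(pin,k,ax,'along',v@e,'lateral',e[0]*v[1]-e[1]*v[0]);s=get_state();print(s['t'],np.abs(s['qd']).max())
E
```

```text
[ 0.44329039 -0.00149765] [0.50946407 0.00556631] [0.57869178 0.00830005] along 0.0692444861369646 lateral -0.002269673472126923
9.2667 0.006043219590630321
```

The mill is 69 mm out along the pin line and only 2 mm off it, so I'm handing in.

```bash
python3 -c "
from plant import order
print(order.finish_job())"
```

```text
the job is handed in; nothing more can be done
None
```

I turned the carousel about 42° counter-clockwise and handed the job in after about 9 s of robot time: by my last camera measurement the mill stands behind the pin, 69 mm from the axis and about 2 mm off the pin line, but the hand-in returned no verdict.

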